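# Pin the crank onto the growing-mix tumbler

## Robot

A 7-joint arm with a two-finger parallel gripper is mounted at the origin on the work surface. World frame = base frame: x ahead of the robot, y to its left, z up, the work surface at z = 0. Lengths are in m, angles in degrees, forces in N, time in s.
With the tool pointing down it reaches from about 0.4 to 0.875 m from the base axis. Payload 4.4 kg.
Tool frame: the origin (TCP) lies on the front face of the gripper's body, between the roots of the fingers; the fingertips stand 73 mm ahead of it and the grasp point (between the pads) lies 54 mm ahead of it; z points along the fingers, y is the direction in which the jaws open and shut (so a half turn about z gives the same grasp; the last joint's range is limited). The gripper opens to 85 mm and grips with 20 to 120 N. Pads are 22 mm wide; open, the fingers measure 114 mm over their backs; the gripper's body (76 mm by 85 mm) begins 54 mm behind the grasp point. The pads swing forward as they close: fully open they stand 13 mm farther back than shut.
Start: joints at [68.308, 36.005, 2.206, 86.941, -1.547, 57.084, -1.146], TCP at [0.2, -0.618, 0.304] pointing down, gripper open.
Joint ranges: [-175.42, 175.42], [-21.48, 121.26], [-71.46, 75.88], [10.55, 141.38], [-63.04, 243.04], [13.31, 113.54], [-168.57, 168.57]. Speed limits (degrees/s): [147.25, 147.25, 180, 180, 180, 180, 180].

## Interface

Orientations are given as a 3x3 rotation matrix whose columns are the frame's x, y, z axes.
In Python, from rig import env, hand, solver, grab_frame, get_calibration, models, read_clock, read_qpos, read_qd, read_effort, read_eef_pos, read_eef_rot, read_wrist_force, read_wrist_torque, read_opening gives the robot as it stands. Calls block until the motion is done:
- env.goto(position, orientation): joint-space move of the TCP to a pose.
- env.move_straight(position, vel=0.15, frame=None, contact_N=None): straight line of the TCP; frame=None keeps the orientation; vel is the mean speed in m/s. With contact_N (N) it stops when the force on the tool has changed by that much, and returns True; else False.
- env.move_j(angles): joint-space move.
- hand.command_gripper(opening, f_grip=None): opening from 0.0 (shut) to 1.0 (fully open); f_grip is the grip in N (None keeps the last); returns when the fingers have stopped.
- env.pause(seconds).
- solver.solve_ik(position, orientation): joint angles nearest the present ones, or None.
- grab_frame(name): name is "scene" or "top" or "wrist"; returns the picture (480x640x3 uint8, red, green, blue); there is no depth.
- get_calibration(name): a dict with "fx", "fy", "cx", "cy" (pixels), "rvec" (rotation vector, rad) and "tvec" (3), from world to camera coordinates, as OpenCV has them. Camera axes: x right, y down, z forward; pixel columns grow to the right and rows downward; lengths in m; the calibration is good to about 2 mm. A picture is of the moment at which its call begins: read the wrist's pose just before it. get_calibration takes no time and is no camera call; for the wrist camera it gives the pose at the moment of the call.
A pose or a line that the arm cannot do raises env.IKError and nothing moves.
- env.finish_job(): hands the job in, once; it reports no verdict.
Trained networks look in the newest picture that a camera, given by its name, has taken for a name from the list of things; names that differ only in an ending like _2 or _b are one class to them, and where a whole thing is asked for, a point or a joint stands for the part that bears it (a point fixed in the world has none). Each returns a list of dicts, best first, with "p" (0 to 1); they miss things now and then, are a little off and sometimes report something else, mostly with a low value. They report only what shows in the picture. A call takes as long as a camera call.
- models.outline_of(camera, label): "region" (480x640 bool, what is visible of it) and "position" ([column, row] in pixels, amid what is visible of it).
Readings, each from a call of its own:
- read_clock(): time.
- read_qpos(): joint angles.
- read_qd(): joint speeds.
- read_effort(): joint torques, N m.
- read_eef_pos(): TCP position.
- read_eef_rot(): TCP orientation.
- read_wrist_force(): force on the tool from outside, world axes, zero at the start.
- read_wrist_torque(): the same for the moment, N m.
- read_opening(): opening from 0.0 (shut) to 1.0 (fully open).
Only numpy, scipy, OpenCV 4.12 (cv2) and the standard library are available. Lean on these libraries where they do the work, as an engineer would, in place of code of your own. Each camera call takes 0.05 s, during which the arm holds its last target.

## Task

Pin the crank onto the axle of the green tumbler: take the gold linchpin from the wooden pin block, feel gently for the hole in the axle and push the pin fully home. Then swing its sprung ring over the free end of the axle until it snaps shut below the pin. Force neither the pin nor the ring, and leave everything else on the bench where it is.

Things in the scene. Friction and masses are not known exactly. Their poses are not given: they have to be found in the camera images.
- tumbler: White steel frame, fixed to the bench, of a tumbler with a green drum. Origin on the bench under the axle, 12 mm outboard of axle_mark; z up; x runs level along the axle, inwards: -x points out of the axle's free end, +x to the crank, bearing and drum. Drum, axle and crank are clamped against turning and endways. Drum from x = 88 mm on, its top 269 mm above the bench.
- axle_mark (a point): Fixed point on the frame, level with the axle's flat top (181 mm above the bench), on its centre line; axes as the tumbler's. Axle: level steel bar 22 mm square, going 18 mm past its cross-hole to the free end. Hole: round, 12 mm, straight down through the axle on its centre line. The axle is clamped wherever it was set: the hole is 2 to 22 mm from here towards -x, not measured.
- bearing_face (a point): Middle of the outer face of the dark bearing block on the frame (block 20 mm along x, 74 wide, top 195 mm above the bench), 53 mm inboard of axle_mark. Between it and the hole sits the dark crank socket, 30 mm square round the axle, from 16 to 52 mm inboard of the hole, top 185 mm above the bench. The crank arm hangs down; its wooden handle points out below the hole, top 79 mm above the bench.
- linchpin_head (a point): Centre of the gold linchpin's head (pin 0.11 kg), on the ring's hinge axis, half-way up the head; z points up the pin. Head: upright cylinder, 16 mm across, 20 mm tall, free of the ring if gripped across x. Hinge along y. The ring swings over the -x side only: in the axle, the pin's -x must point the same way as the tumbler's -x (10 degrees will do). Home, this point is 191 mm above the bench.
- linchpin_point (a point): Point of the linchpin, 40 mm below the centre of the head. Shank: 10 mm across, 30 mm long below the head, its end bevelled to 8.6 mm over the last 0.8 mm. At the start the pin stands upright in the pin block, the underside of its head on the block's top.
- linchpin_ring (a joint): Angle of the gold spring ring on the linchpin (rad): 0 = open, standing straight up above the head; it grows as the ring swings over to the pin's -x side; 1.57 = level; 3.14 = locked, hanging straight down just past the pin's point. The spring is over-centre: below 1.57 it pulls the ring open, above 1.57 it snaps it shut by itself once pushed well past level. Led along its arc it takes only about 1.5 N at the far end.
- ring_far_end (a point): Middle of the far bar of the ring, 43.5 mm from the hinge. The ring is a flat loop of 4 mm round wire, 45 mm wide over all and reaching 45.5 mm from the hinge; open, its top stands 55.5 mm above the underside of the head. Locked, it hangs round the axle with this point 147.5 mm above the bench.
- pin_block: Light wooden block fixed to the bench, 50 mm (x) by 190 mm (y) by 45 mm tall, origin at the centre of its underside. Three holes on its centre line at y = -62, 0 and +62 mm hold the gold linchpin, a steel clevis pin and a red-handled hitch pin, in any order; the holes are 11 mm wide and 38 mm deep.
- clevis_pin: Plain steel clevis pin with a flat head 19 mm across and 7 mm high, standing in the pin block; origin under its head. To be left alone.
- hitch_pin: Dark steel hitch pin with a bent red handle 34 mm high, standing in the pin block; origin under its head. To be left alone.
- plug_block: Dark brown plant-plug block, 85 x 150 x 45 mm, origin at the centre of its underside. To be left alone.
- petri_dish: Closed clear dish, 94 mm across, 16 mm high, origin under it. To be left alone.
- beaker: Glass beaker, 68 mm across, 85 mm high, origin under it. To be left alone.
- seed_spoon: Steel spoon, 150 mm long, lying on the bench. To be left alone.
- feed_bottle: Bottle with a green cap, 60 mm across, 150 mm high, origin under it. To be left alone.
- tweezers: Black tweezers, 110 mm long, lying on the bench. To be left alone.

How it is judged:
By the outcome, as a careful person would: the job done as asked, in the order asked, and still so for the second after the job is handed in, with the robot touching nothing.
It also fails if it takes over 67 s, if anything falls off the work surface, if the arm or the gripper's body presses on something with over 40 N, if the wrist force passes 120 N, or if a joint passes its speed limit or range.

## Working session

There is one attempt and no reset: what is moved stays moved. The work goes in short steps, each a Python script; the robot and the scene stay as the last script left them, time stands still between calls to the robot, and variables do not carry over. Pictures are saved under pics/ and viewed, and the job is handed in when it is done.

```bash
ls; mkdir -p pics; cat > h.py <<'E'
import numpy as np, cv2
from rig import *
def save(cam,name):
    im=grab_frame(cam); cv2.imwrite(f'pics/{name}.png',im[:,:,::-1]); return im
def cal(cam):
    c=get_calibration(cam); K=np.array([[c['fx'],0,c['cx']],[0,c['fy'],c['cy']],[0,0,1.]])
    R=cv2.Rodrigues(np.array(c['rvec'],float))[0]; t=np.array(c['tvec'],float).ravel()
    return K,R,t
def onplane(cam,px,z,c=None):
    K,R,t=c or cal(cam); o=-R.T@t; d=R.T@np.linalg.inv(K)@np.array([px[0],px[1],1.])
    return o+d*(z-o[2])/d[2]
def proj(cam,P,c=None):
    K,R,t=c or cal(cam); p=K@(R@np.asarray(P,float)+t); return p[:2]/p[2]
E
python3 - <<'E'
from h import *
print(read_clock(),read_eef_pos(),read_eef_rot(),read_opening())
for c in ['scene','top','wrist']:
    save(c,c+'0'); K,R,t=cal(c); print(c,K[0,0],K[0,2],K[1,2],-R.T@t,R.tolist())
    for l in ['tumbler','linchpin_head','linchpin_ring','pin_block','clevis_pin','hitch_pin']:
        print(l,[(round(d['p'],2),np.round(d['position'])) for d in models.outline_of(c,l)][:2])
print(read_clock())
E
```

```text
pics
0.0 [ 0.19990092 -0.61797993  0.30299299] [[ 9.51471229e-01  3.07737104e-01 -6.12787786e-04]
 [ 3.07737713e-01 -9.51469505e-01  1.81138999e-03]
 [-2.56169824e-05 -1.91206337e-03 -9.99998172e-01]] 1.004183308712336
scene 580.2239618003329 322.26545481675015 226.83979819643682 [1.0622263  0.50821641 0.9189109 ] [[-0.7930259027580568, 0.6090787714017216, -0.01153116570596871], [0.4337471972416078, 0.551249100104249, -0.7127326276517061], [-0.42775376846945357, -0.5702170462745086, -0.7013410252495971]]
tumbler [(0.83, array([457., 387.])), (0.63, array([324., 144.]))]
linchpin_head [(0.45, array([291., 208.])), (0.26, array([456., 388.]))]
linchpin_ring [(0.53, array([288., 203.]))]
pin_block [(0.83, array([308., 208.])), (0.26, array([456., 388.]))]
clevis_pin [(0.66, array([322., 145.])), (0.55, array([328., 180.]))]
hitch_pin [(0.6, array([312., 191.]))]
top 456.3859040318074 325.0625582718098 237.7778009944935 [ 0.46156127 -0.13759557  0.92168397] [[0.02457407406248413, -0.9994470045651519, 0.022400891716992125], [-0.9869062446354336, -0.027826670334751835, -0.15887649517051428], [0.15941197942299357, -0.018203337161793523, -0.987044304645246]]
tumbler [(0.65, array([ 97., 207.]))]
linchpin_head [(0.44, array([395., 268.]))]
linchpin_ring [(0.47, array([392., 260.]))]
pin_block [(0.26, array([389., 268.]))]
clevis_pin [(0.61, array([405., 332.]))]
hitch_pin [(0.51, array([403., 301.]))]
wrist 402.03027930594425 319.61097025809624 239.25949419974899 [ 0.26578572 -0.59705893  0.37388101] [[0.30798971652860196, -0.9513889865613683, 0.0011535867386991416], [-0.9167663512398496, -0.29645688579363394, 0.2676803543406065], [-0.25432615230645006, -0.08350036595891507, -0.9635070820381777]]
tumbler []
linchpin_head []
linchpin_ring []
pin_block []
clevis_pin []
hitch_pin []
1.05
```

View pics/scene0.png

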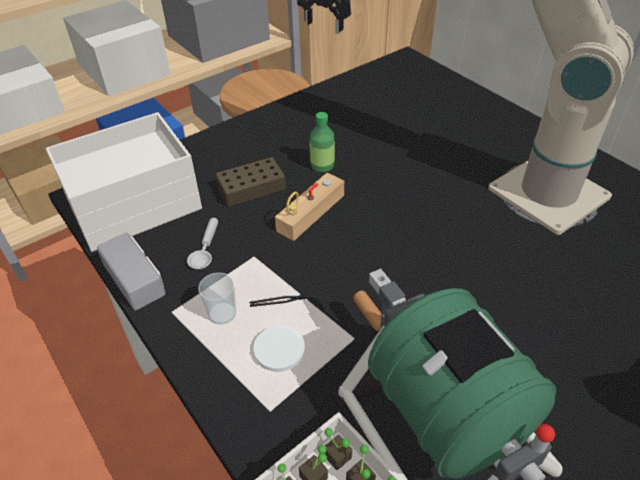

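View pics/top0.png

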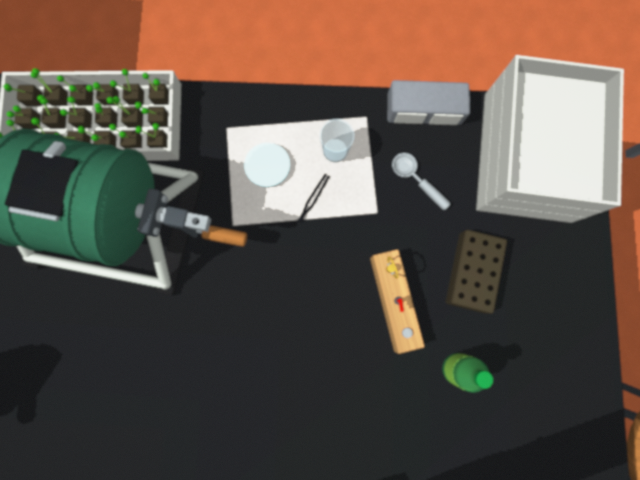

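```bash
python3 - <<'E'
import cv2,numpy as np
a=cv2.imread('pics/top0.png');s=cv2.imread('pics/scene0.png')
r=lambda im,x,y,w,h:cv2.resize(im[y:y+h,x:x+w],(400,300),interpolation=cv2.INTER_CUBIC)
cv2.imwrite('pics/crop1.png',np.vstack([np.hstack([r(a,340,240,120,90),r(a,130,175,120,90)]),np.hstack([r(s,260,160,100,75),r(s,345,260,80,60)])]))
from h import *
print('pin head',onplane('top',[391,268],.055),onplane('scene',[291,210],.055))
for p,z in [((205,222),.181),((187,217),.185),((150,212),.195)]: print(onplane('top',p,z))
E
```

```text
pin head [ 0.5466397  -0.28092901  0.055     ] [ 0.55710505 -0.27820319  0.055     ]
[0.60187958 0.04669363 0.181     ]
[0.60859279 0.07551901 0.185     ]
[0.61308177 0.13251142 0.195     ]
```

View pics/crop1.png

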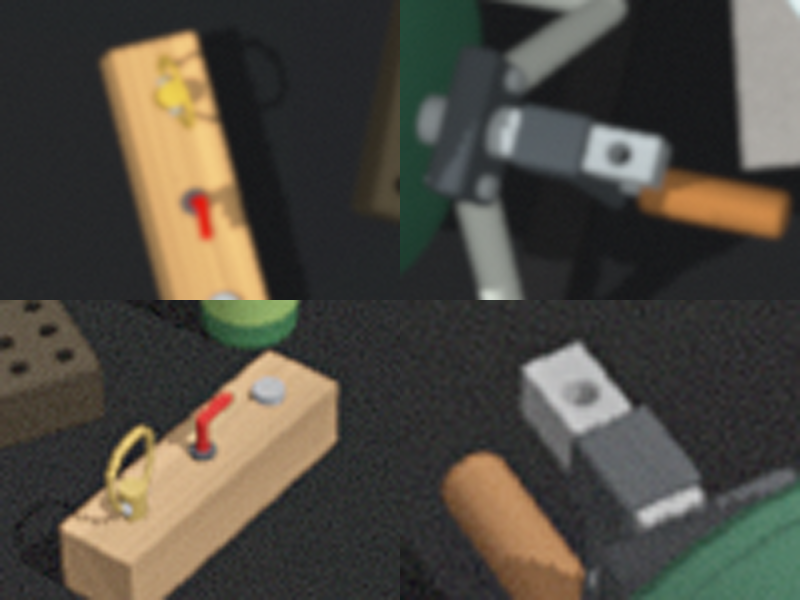

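```bash
python3 - <<'E'
from h import *
R0=read_eef_rot()
env.goto([0.55,-0.28,0.25],np.array([[0.95,0.31,0],[0.31,-0.95,0],[0,0,-1]])@np.eye(3))
print(read_clock(),read_eef_pos())
im=save('wrist','w1')
for l in ['linchpin_head','linchpin_ring','linchpin_point','clevis_pin']:
    for d in models.outline_of('wrist',l)[:2]: print(l,d['p'],d['position'],onplane('wrist',d['position'],.055), onplane('wrist',d['position'],.08))
c=cv2.resize(im[140:380,160:480],(800,600),interpolation=cv2.INTER_CUBIC);cv2.imwrite('pics/w1c.png',c[:,:,::-1])
print(read_qpos())
E
```

```text
2.8333 [ 0.54920134 -0.28184898  0.25017054]
linchpin_head 0.7 [317.6, 235.4] [ 0.54718542 -0.28125983  0.055     ] [ 0.5535826 -0.2792741  0.08     ]
linchpin_ring 0.74 [316.8, 252.7] [ 0.53537047 -0.28422632  0.055     ] [ 0.54289193 -0.28193557  0.08      ]
linchpin_point 0.85 [315.0, 234.2] [ 0.5477074  -0.27868394  0.055     ] [ 0.5540762  -0.27688805  0.08      ]
[ 23.20150725  36.70410698   2.03786376  95.67444508  -1.63071233
  47.64193846 -46.0767281 ]
```

View pics/w1.png

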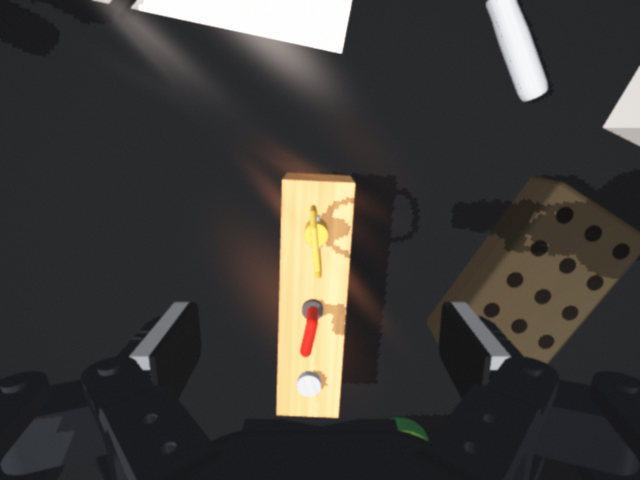

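View pics/w1c.png

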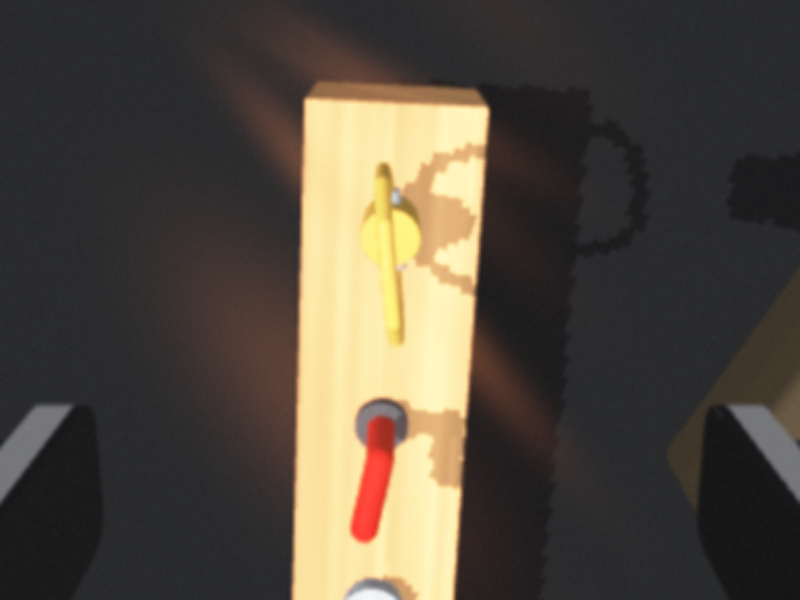

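```bash
python3 - <<'E'
from h import *
R=read_eef_rot()
p=np.array([0.5475,-0.280,0])+ -0.0*R[:,0]+0.03*R[:,1]
env.move_straight([p[0],p[1],0.185],vel=0.15)
im=save('wrist','w2'); print(read_clock(),read_eef_pos())
d=models.outline_of('wrist','linchpin_head')[0]; u,v=map(int,d['position']);print(u,v)
K,Rc,t=cal('wrist');print((-Rc.T@t))
v=max(v,90);u=max(u,120)
c=cv2.resize(im[v-90:v+90,u-120:u+120],(800,600),interpolation=cv2.INTER_CUBIC);cv2.imwrite('pics/w2c.png',c[:,:,::-1])
E
```

```text
3.7583 [ 0.55732265 -0.30826075  0.18575739]
258 269
[ 0.62300636 -0.28657379  0.25610718]
```

View pics/w2c.png

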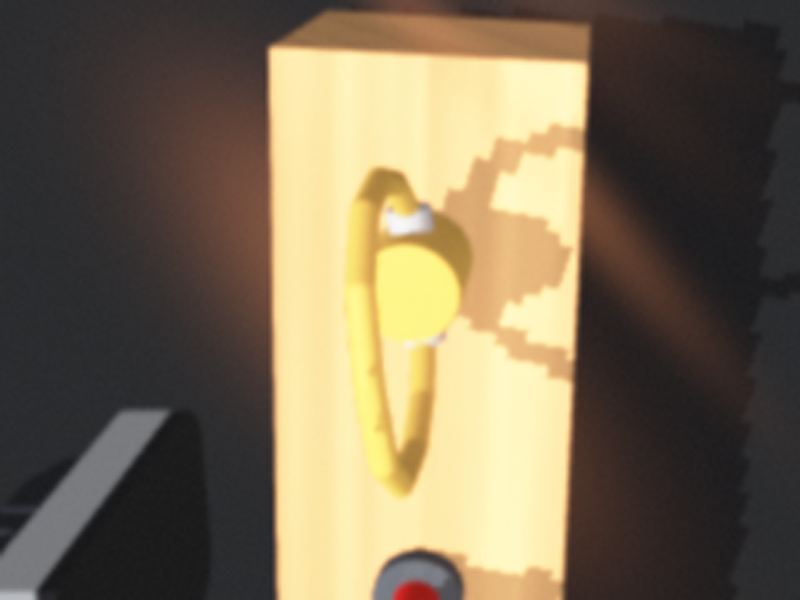

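```bash
python3 - <<'E'
from h import *
f=lambda x,y:(x*.3+138,y*.3+179)
print('disc',onplane('wrist',f(417,293),.065))
a=onplane('wrist',f(410,217),.055);b=onplane('wrist',f(428,341),.055)
print(a,b,(a+b)/2,np.linalg.norm(a-b)); h=(a-b)/np.linalg.norm(a-b)
print('hinge',h,np.degrees(np.arctan2(h[1],h[0])))
R=read_eef_rot();print('toolx yaw',np.degrees(np.arctan2(R[1,0],R[0,0])))
# block edge left
a=onplane('wrist',f(270,45),.045);b=onplane('wrist',f(276,600),.045);print('block yaw',np.degrees(np.arctan2(*(a-b)[[1,0]])))
# top cam: refine axle geometry
g=lambda x,y:(x*.3+130,y*.3+175)
for n,p,z in [('hole',(620,154),.181),('endL',(670,143),.181),('endR',(659,187),.181),('socketL',(596,123),.181),('socketR',(583,172),.181),('bearing',(0,0),.195)]:
    p=(p[0]-400,p[1]); print(n,onplane('top',g(*p),z))
m=lambda x,y:((x-400)*.2+345,(y-300)*.2+260)
print('scene hole',onplane('scene',m(581,392),.181))
E
```

```text
disc [ 0.55044017 -0.28084753  0.065     ]
[ 0.55837773 -0.27605072  0.055     ] [ 0.53936366 -0.28446507  0.055     ] [ 0.54887069 -0.2802579   0.055     ] 0.020792691083662624
hinge [0.91445906 0.40467843 0.        ] 23.870977229554317
toolx yaw 18.107383769952555
block yaw 14.92953815840237
hole [0.60279037 0.06148124 0.181     ]
endL [0.60902945 0.03733019 0.181     ]
endR [0.58684288 0.04129236 0.181     ]
socketL [0.61803913 0.07435065 0.181     ]
socketR [0.59326117 0.07893322 0.181     ]
bearing [0.66771328 0.36302603 0.195     ]
scene hole [0.60960306 0.06560697 0.181     ]
```

```bash
cat >> h.py <<'E'
def Ryaw(deg):
    a=np.radians(deg); x=np.array([np.cos(a),np.sin(a),0]); z=np.array([0,0,-1.]); return np.column_stack([x,np.cross(z,x),z])
PIN=np.array([0.5495,-0.2803]); HY=23.5
E
python3 - <<'E'
from h import *
R=Ryaw(HY); ty=R[:2,1]
def P(off,z): return np.r_[PIN+off*ty,z]
env.move_straight(P(-0.032,0.205),vel=0.15,frame=R)
hand.command_gripper(0.0)
env.move_straight(P(-0.032,0.163),vel=0.15)
print(read_clock(),read_eef_pos(),read_wrist_force())
save('wrist','w3a')
r=env.move_straight(P(-0.010,0.163),vel=0.03,contact_N=4)
print(r,(read_eef_pos()[:2]-PIN)@ty,read_wrist_force(),read_clock())
save('wrist','w3');im=save('scene','s3')
c=cv2.resize(im[150:270,220:380],(800,600),interpolation=cv2.INTER_CUBIC);cv2.imwrite('pics/s3c.png',c[:,:,::-1])
E
```

```text
5.5833 [ 0.5366516  -0.25091925  0.16284442] [ 0.22267484 -0.61014004  0.1035527 ]
False -0.010337034313134891 [-0.45017284  0.80761782  1.91781231] 6.5167
```

View pics/w3.png

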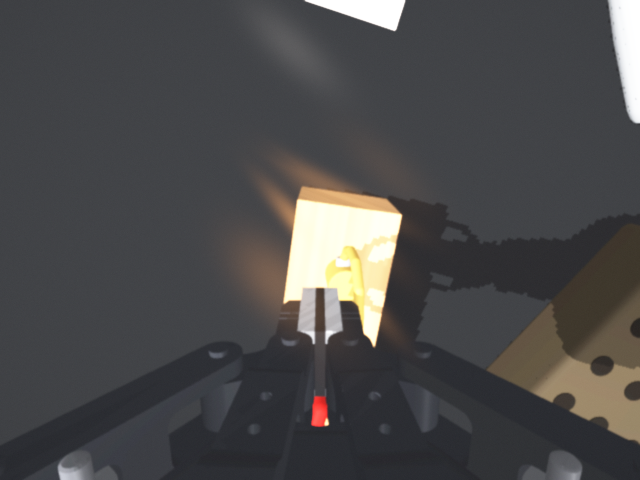

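View pics/s3c.png

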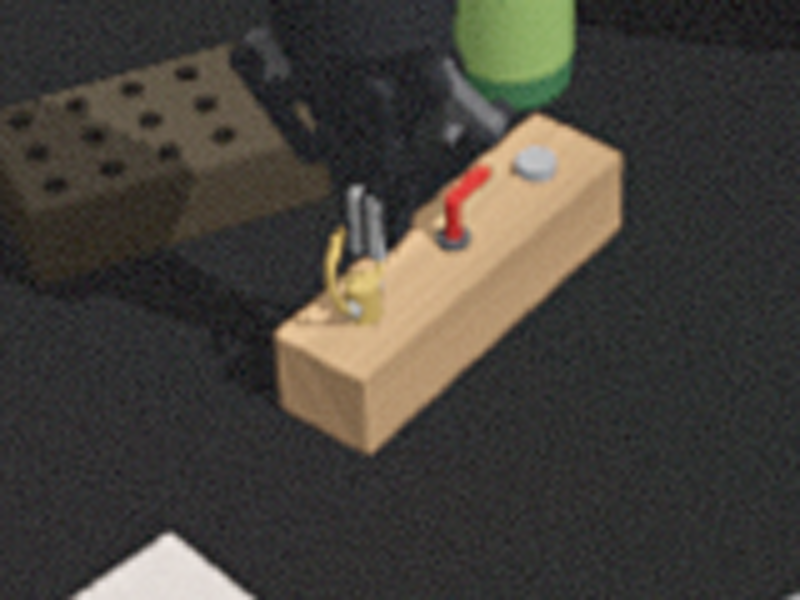

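```bash
python3 - <<'E'
from h import *
R=Ryaw(HY); ty=R[:2,1]
def P(off,z): return np.r_[PIN+off*ty,z]
env.move_straight(P(-0.032,0.163),vel=0.15)
env.move_straight(P(-0.032,0.215),vel=0.2)
env.move_straight(P(0,0.215),vel=0.2)
hand.command_gripper(0.6)
save('wrist','w4')
r=env.move_straight(P(0,0.123),vel=0.1,contact_N=5)
print(r,read_eef_pos(),read_clock())
f0=read_wrist_force()
hand.command_gripper(0.0,f_grip=50)
print(read_opening(),read_wrist_force()-f0,read_clock(),read_eef_pos())
save('wrist','w5')
E
```

```text
False [ 0.54994257 -0.28053641  0.12364942] 9.2917
0.14477450292790361 [-0.63697046  1.56232826  4.50570834] 9.7333 [ 0.54969371 -0.28024126  0.12367687]
```

View pics/w5.png

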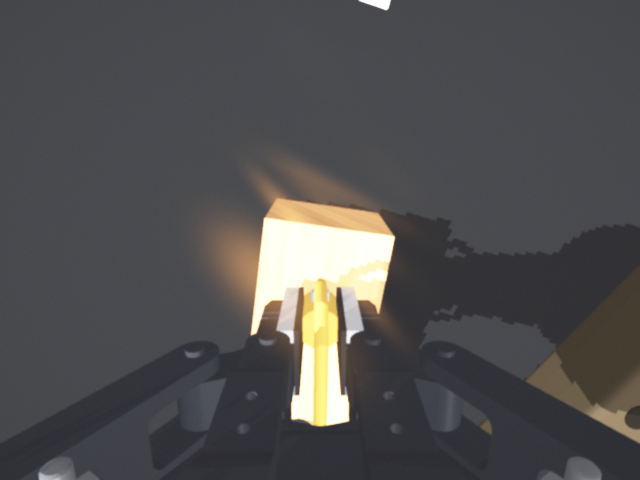

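View pics/w4.png

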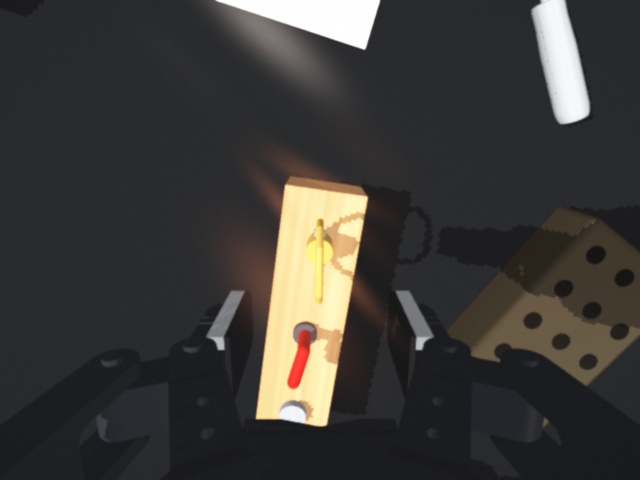

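```bash
python3 - <<'E'
from h import *
p=read_eef_pos()
env.move_straight([p[0],p[1],0.30],vel=0.15)
print(read_clock(),read_opening(),read_wrist_force())
YW=-10.; R=Ryaw(YW)
h=np.array([0.604,0.062]); q=h-0.06*R[:2,0]
env.goto([q[0],q[1],0.33],R)
print(read_clock(),read_eef_pos(),read_opening(),read_wrist_force(),read_qpos())
im=save('wrist','w6'); save('scene','s6'); K,Rc,t=cal('wrist'); np.savez('w6cal.npz',K=K,R=Rc,t=t)
c=cv2.resize(im[80:320,160:480],(800,600),interpolation=cv2.INTER_CUBIC);cv2.imwrite('pics/w6c.png',c[:,:,::-1])
im=cv2.imread('pics/s6.png');cv2.imwrite('pics/s6c.png',cv2.resize(im[180:330,260:460],(800,600),interpolation=cv2.INTER_CUBIC))
E
```

```text
11.1167 0.14594843173985464 [ 0.38029868  0.4426028  -1.59510875]
12.45 [0.54519394 0.07102403 0.32983416] 0.1456822844383065 [-0.68993806 -0.46055256 -1.4995914 ] [ -16.32604075   26.22255724    8.74952627  101.46986295   -4.77608391
   52.67517379 -105.64775736]
```

View pics/w6c.png

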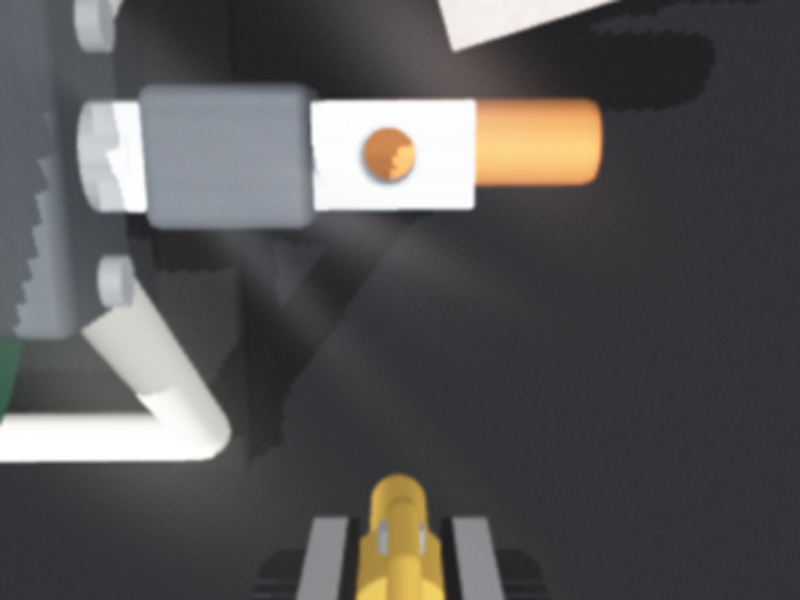

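View pics/s6c.png

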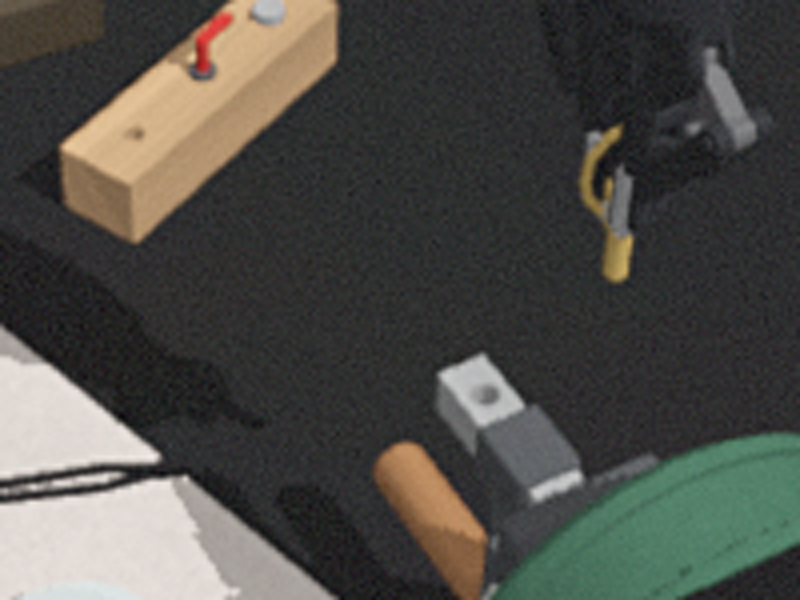

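```bash
python3 - <<'E'
from h import *
R=read_eef_rot();p=read_eef_pos()
H=onplane('wrist',(388.5/2.5+160-.3,155/2.5+80-.3),.181);print('hole',H)
g=lambda x,y:(x/2.5+160-.3,y/2.5+80-.3)
L=onplane('wrist',g(314,100),.181);L2=onplane('wrist',g(314,210),.181);E1=onplane('wrist',g(475,98),.181);E2=onplane('wrist',g(475,209),.181)
E_=(E1+E2)/2;S=(L+L2)/2;d=(S-E_)/np.linalg.norm(S-E_);print('width',np.linalg.norm(E1-E2),'end-hole',(H-E_)@d,'hole-socket',(S-H)@d,'yaw of axle x',np.degrees(np.arctan2(d[1],d[0])), 'lateral',np.cross(d[:2],(H-E_)[:2]))
print('tool -y yaw',np.degrees(np.arctan2(-R[1,1],-R[0,1])),R[:,2])
# pin tip expected: TCP + tool z*(.073-.0xx)
for dz in (.096,.106): 
    P=p+R[:,2]*dz; q=proj('wrist',P); print(dz,q,((q[0]+.3-160)*2.5,(q[1]+.3-80)*2.5))
# front edge of tip circle
for dz in (.103,.108):
    P=p+R[:,2]*dz+R[:,0]*.0045; q=proj('wrist',P); print(dz,((q[0]+.3-160)*2.5,(q[1]+.3-80)*2.5))
E
```

```text
hole [0.60658566 0.062641   0.181     ]
width 0.02283685791075913 end-hole 0.01830728371215242 hole-socket 0.015769844278870175 yaw of axle x 80.39397774897975 lateral -1.936830867689922e-05
tool -y yaw 79.86240781218126 [-9.13314202e-05 -8.26727253e-04 -9.99999654e-01]
0.096 [320.95635357 289.03111017] (np.float64(403.140883935542), np.float64(523.327775421114))
0.106 [320.86868256 280.76446193] (np.float64(402.92170638916474), np.float64(502.6611548336216))
0.103 (np.float64(403.01489436963595), np.float64(485.64941278425647))
0.108 (np.float64(402.9089437305751), np.float64(476.31791360774525))<stdin>:6: DeprecationWarning: Arrays of 2-dimensional vectors are deprecated. Use arrays of 3-dimensional vectors instead. (deprecated in NumPy 2.0)
```

```bash
cat > ins.py <<'E'
from h import *
R=Ryaw(-9.7); tx=R[:2,0]; ty=R[:2,1]
H=np.array([0.6066,0.0626])
def P(a,b,z): return np.r_[H+a*tx+b*ty,z]
E
python3 - <<'E'
from ins import *
env.move_straight(P(0,.0005,0.315),vel=0.15,frame=R)
env.move_straight(P(0,.0005,0.294),vel=0.08)
env.pause(0.1)
print(read_clock(),read_eef_pos(),read_wrist_force())
pts=[(0,.5),(0,-.5),(0,1.5),(1,.5),(-1,.5),(1.,-.6),(-1.,-.6),(0,-1.5)]
for a,b in pts:
    a*=1e-3;b*=1e-3
    env.move_straight(P(a,b,0.2925),vel=0.03)
    f0=read_wrist_force()
    r=env.move_straight(P(a,b,0.282),vel=0.02,contact_N=3)
    e=read_eef_pos();print(a,b,r,e[2],(e[:2]-H)@tx,(e[:2]-H)@ty,read_wrist_force()-f0,read_clock())
    if not r or e[2]<0.2868: break
    if read_clock()>26: break
E
```

```text
13.6417 [0.60657475 0.06219643 0.29442596] [-0.26644673 -0.38695792 -1.40451378]
0.0 0.0005 False 0.2819652053246533 3.1139331720480716e-05 0.0004932383905690124 [ 0.32102404 -0.36107007 -0.46598563] 14.5667
```

```bash
python3 - <<'E'
from ins import *
f0=read_wrist_force()
r=env.move_straight(P(0,.0005,0.2575),vel=0.03,contact_N=5)
print(r,read_eef_pos(),read_wrist_force()-f0,read_clock(),read_opening())
save('wrist','w7');im=save('scene','s7')
cv2.imwrite('pics/s7c.png',cv2.resize(im[200:320,320:480],(800,600),interpolation=cv2.INTER_CUBIC)[:,:,::-1])
E
```

```text
True [0.60628615 0.06208765 0.25964397] [ 0.17364697 -0.74998382  6.8870058 ] 15.275 0.14702122425525466
```

View pics/s7c.png

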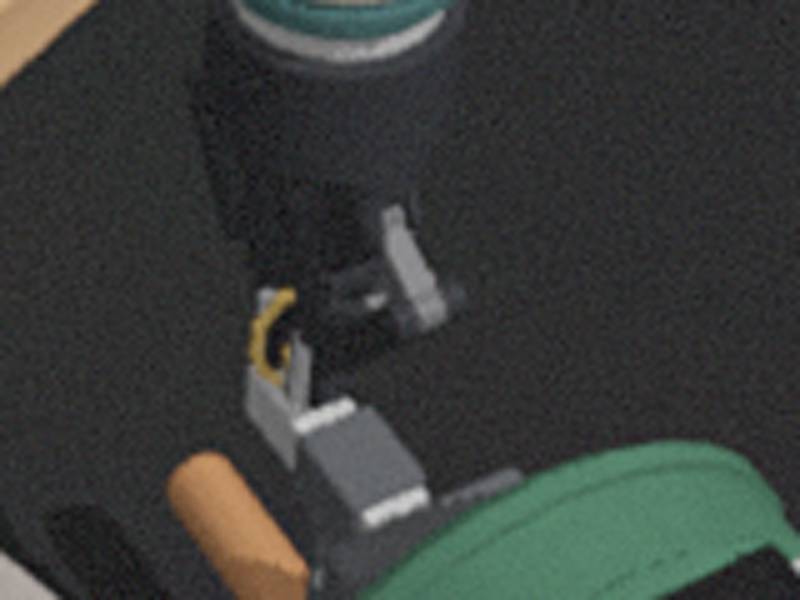

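View pics/w7.png

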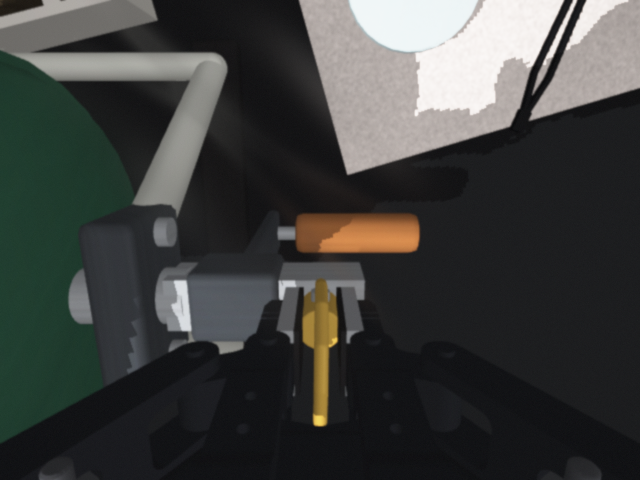

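```bash
cat >> ins.py <<'E'
C=np.array([0.6063,0.0621])   # pin axis as inserted
def Q(xt,z,a=0.): return np.r_[C-xt*ty+a*tx,z]   # xt = along tumbler +x
E
python3 - <<'E'
from ins import *
f0=read_wrist_force()
hand.command_gripper(0.38)
print(read_opening(),read_wrist_force(),read_clock())
env.move_straight(Q(0,0.335),vel=0.12)
print(read_clock(),read_wrist_force())
im=save('wrist','w8');im=save('scene','s8')
cv2.imwrite('pics/s8c.png',cv2.resize(im[200:320,320:480],(800,600),interpolation=cv2.INTER_CUBIC)[:,:,::-1])
E
```

```text
0.3824948754089906 [ 0.27921417 -0.04574701 -0.23831883] 15.7083
16.4917 [0.12626237 0.21371354 0.09337579]
```

View pics/s8c.png

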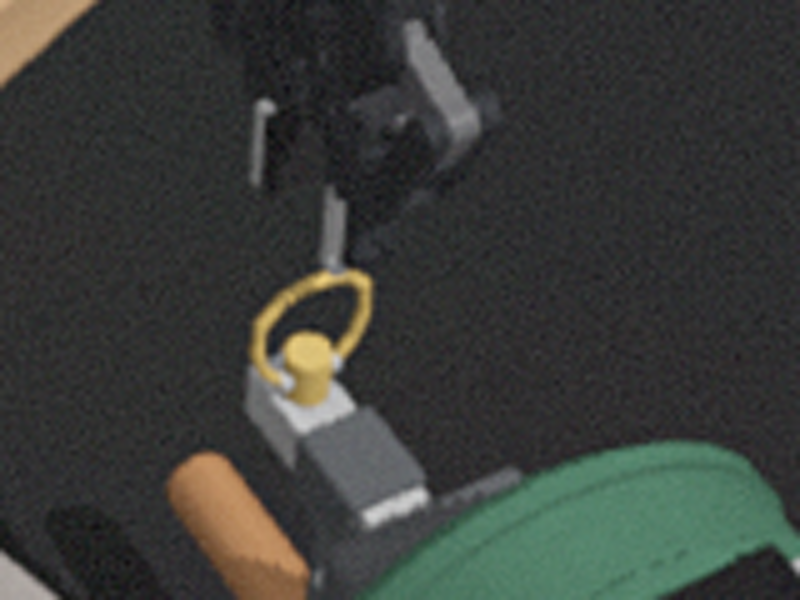

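View pics/w8.png

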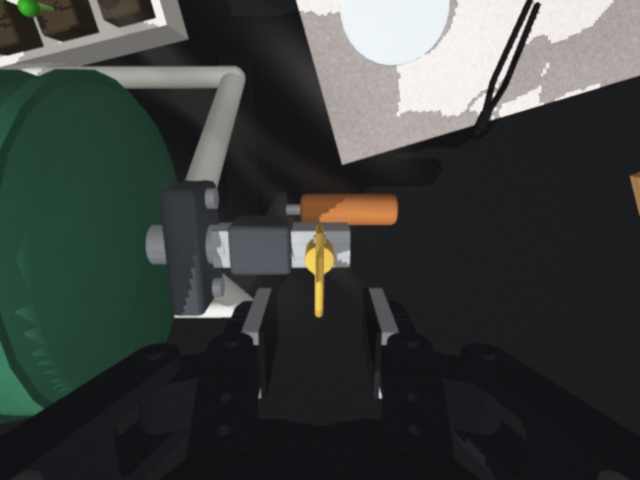

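```bash
python3 - <<'E'
from ins import *
env.move_straight(Q(0.022,0.335),vel=0.15)
hand.command_gripper(0.0)
env.move_straight(Q(0.022,0.303),vel=0.12)
print(read_clock(),read_wrist_force())
L=43.5;w=8.5
ok=True
f0=read_wrist_force()
for th in [5,20,35,50,65]:
    a=np.radians(th); xb=-L*np.sin(a); zb=191+L*np.cos(a)
    xc=xb+2*np.cos(a)+w; zc=zb+2*np.sin(a)-5*max(0,1-th/60)
    if th>50: xc-=w*0.4
    r=env.move_straight(Q(xc/1e3,(zc+73)/1e3),vel=0.05,contact_N=6)
    print(th,r,read_eef_pos(),np.round(read_wrist_force()-f0,2),read_clock())
    if r: break
save('wrist','w9');im=save('scene','s9')
cv2.imwrite('pics/s9c.png',cv2.resize(im[200:320,320:480],(800,600),interpolation=cv2.INTER_CUBIC)[:,:,::-1])
E
```

```text
17.7167 [ 0.5523316   0.45542429 -0.01258419]
5 False [0.60753814 0.06822096 0.30334553] [-1.11 -1.24  0.03] 18.175
20 False [0.60556807 0.05747588 0.30224451] [ 0.1  -0.47  0.57] 18.55
35 False [0.60364578 0.04695766 0.29842086] [-0.5   0.34  1.2 ] 18.9167
50 False [0.60214845 0.0385784  0.29230327] [ 0.45  1.28 -1.2 ] 19.275
65 True [0.60025784 0.03117167 0.2831031 ] [0.41 0.42 0.39] 19.5833
```

View pics/s9c.png

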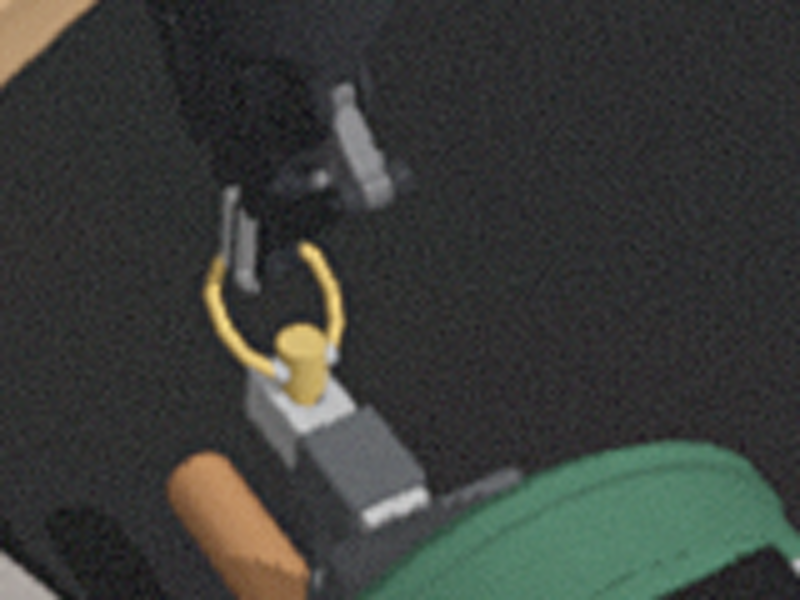

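View pics/w9.png

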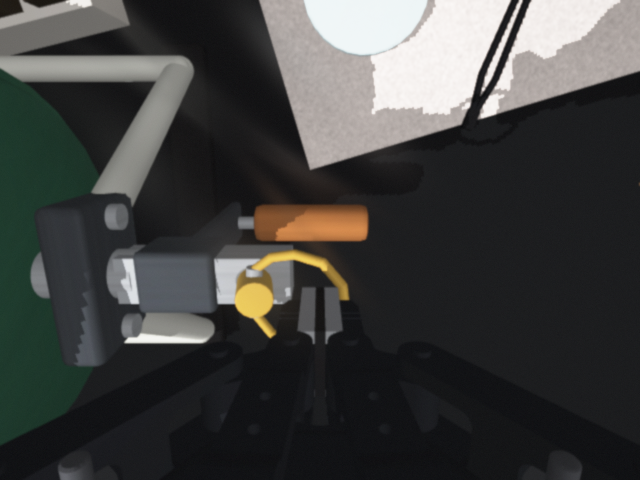

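```bash
python3 - <<'E'
from ins import *
e=read_eef_pos(); print('xt',-(e[:2]-C)@ty,'tip z',e[2]-.073, read_wrist_force(),read_qd())
for th in (40,50,60,70,80):
    a=np.radians(th)
    for s in (-.012,.012):
        p=Q(-.0435*np.sin(a),.191+.0435*np.cos(a),s)
        u=proj('scene',p);v=proj('wrist',p);print(th,s,np.round((u-[320,200])*5),np.round(v))
print('tip',np.round((proj('scene',e-[0,0,.073])-[320,200])*5))
print('hinge',[np.round((proj('scene',Q(0,.191,s))-[320,200])*5) for s in(-.01,.01)])
E
```

```text
xt -0.0311293522333054 tip z 0.2104270297765754 [ 2.07265064  0.79251819 -0.14873573] [-0.29928259 -0.00649101 -0.10308872 -0.30909448  0.08729268  0.29853184
 -0.07051511]
40 -0.012 [300. 225.] [313. 357.]
40 0.012 [238. 251.] [313. 295.]
50 -0.012 [291. 226.] [327. 349.]
50 0.012 [229. 251.] [328. 289.]
60 -0.012 [283. 231.] [338. 340.]
60 0.012 [221. 256.] [339. 283.]
70 -0.012 [277. 239.] [345. 332.]
70 0.012 [216. 264.] [346. 276.]
80 -0.012 [273. 250.] [349. 323.]
80 0.012 [212. 275.] [350. 270.]
tip [264. 260.]
hinge [array([334., 350.]), array([282., 372.])]
```

```bash
python3 - <<'E'
import cv2,numpy as np
a=cv2.imread('pics/w9.png');s=cv2.imread('pics/s9.png')
r=lambda im,x,y,w,h:cv2.resize(im[y:y+h,x:x+w],(400,600),interpolation=cv2.INTER_CUBIC)
cv2.imwrite('pics/z9.png',np.hstack([r(a,270,230,100,150),r(s,350,230,50,75)]))
E
```

```text
(no output)
```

View pics/z9.png

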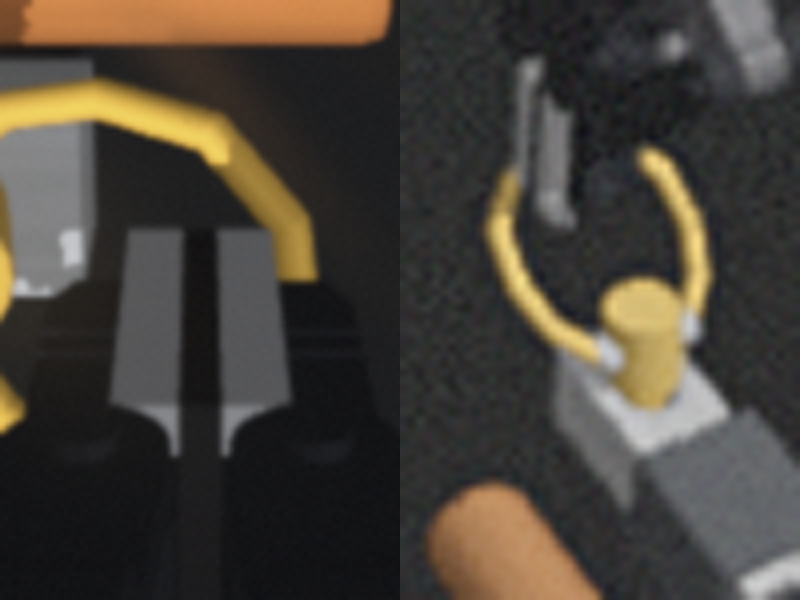

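```bash
python3 - <<'E'
from ins import *
f0=np.zeros(3)
L=43.5
for th,xc in [(78,-35),(90,-42),(102,-44),(114,-45)]:
    a=np.radians(th); zc=191+L*np.cos(a)+2
    f0=read_wrist_force()
    r=env.move_straight(Q(xc/1e3,(zc+73)/1e3),vel=0.04,contact_N=6)
    print(th,r,-(read_eef_pos()[:2]-C)@ty,read_eef_pos()[2]-.073,np.round(read_wrist_force(),2),read_clock())
    if r: break
save('wrist','w10');im=save('scene','s10')
a=cv2.imread('pics/w10.png')
r=lambda im,x,y,w,h:cv2.resize(im[y:y+h,x:x+w],(400,600),interpolation=cv2.INTER_CUBIC)
cv2.imwrite('pics/z10.png',np.hstack([r(a,220,200,160,240),r(im[:,:,::-1],340,210,80,120)]))
E
```

```text
78 False -0.0349136331513515 0.2015574648995605 [ 0.58  1.7  -0.04] 20.075
90 True -0.036580899466364995 0.19527663232258952 [ 0.38  2.12 -0.35] 20.3417
```

View pics/z10.png

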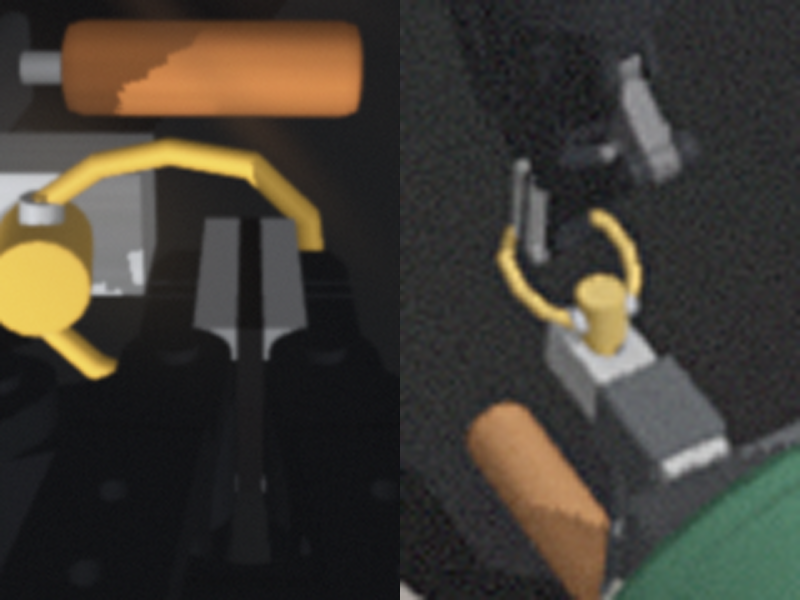

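```bash
python3 - <<'E'
from ins import *
e=read_eef_pos();print(e,read_wrist_force())
z=lambda q:np.round((q-[220,200])*2.5)
zs=lambda q:np.round((q-[340,210])*5)
print('head top',z(proj('wrist',Q(0,.201))),zs(proj('scene',Q(0,.201))))
Rr=read_eef_rot()
for a,b in [(11,8.5),(11,-8.5),(-11,8.5)]:
    p=e+Rr@(np.array([a,b,73])/1e3);print('pad',a,b,z(proj('wrist',p)),zs(proj('scene',p)))
    p=e+Rr@(np.array([a,b,52])/1e3);print('  up',z(proj('wrist',p)),zs(proj('scene',p)))
for th in range(50,120,10):
    r=np.radians(th); o=[]
    for rad,s in [(.0435,.009),(.0435,-.009),(.035,.018)]:
        p=Q(-rad*np.sin(r),.191+rad*np.cos(r),s);o+=[z(proj('wrist',p)),zs(proj('scene',p))]
    print(th,*o)
# axle end corners
for s in(.011,-.011):print('end',z(proj('wrist',Q(-.018,.181,s))),zs(proj('scene',Q(-.018,.181,s))))
E
```

```text
[0.5995808  0.02632487 0.26871175] [ 0.35474088  0.87820074 -0.92950269]
head top [ 14. 288.] [210. 291.]
pad 11 8.5 [308. 214.] [114. 226.]
  up [318. 274.] [116. 183.]
pad 11 -8.5 [197. 214.] [140. 258.]
  up [189. 274.] [143. 215.]
pad -11 8.5 [306. 343.] [170. 203.]
  up [315. 420.] [172. 160.]
50 [233. 289.] [137. 198.] [233. 410.] [183. 179.] [185. 209.] [123. 232.]
60 [266. 269.] [129. 203.] [265. 385.] [175. 184.] [213. 195.] [117. 235.]
70 [288. 248.] [123. 211.] [286. 360.] [169. 192.] [232. 181.] [112. 241.]
80 [299. 228.] [119. 222.] [297. 335.] [165. 203.] [244. 167.] [109. 250.]
90 [301. 209.] [118. 235.] [299. 312.] [163. 217.] [248. 154.] [107. 261.]
100 [295. 191.] [118. 252.] [294. 291.] [163. 233.] [245. 142.] [108. 274.]
110 [282. 176.] [120. 270.] [281. 272.] [165. 251.] [235. 130.] [109. 289.]
end [146. 174.] [150. 307.]
end [149. 294.] [206. 284.]
```

```bash
cat >> ins.py <<'E'
def st(): e=read_eef_pos(); return np.round([-(e[:2]-C)@ty*1e3,(e[2]-.073)*1e3],1),np.round(read_wrist_force(),2),round(read_clock(),2)
def pics(n):
    save('wrist','w'+n);im=save('scene','s'+n)
    a=cv2.imread(f'pics/w{n}.png')
    r=lambda im,x,y,w,h:cv2.resize(im[y:y+h,x:x+w],(400,600),interpolation=cv2.INTER_CUBIC)
    cv2.imwrite(f'pics/z{n}.png',np.hstack([r(a,220,200,160,240),r(im[:,:,::-1],340,210,80,120)]))
E
python3 - <<'E'
from ins import *
for x,z in [(-35.2,195.3),(-35.2,205),(-35.2,216)]:
    r=env.move_straight(Q(x/1e3,(z+73)/1e3),vel=0.04,contact_N=6); print(r,*st())
    if r: break
env.pause(.1);print(*st())
pics('11')
E
```

```text
False [-35.8 195.3] [-0.39 -0.02 -0.1 ] 20.69
False [-34.2 205.4] [ 0.7   3.53 -0.67] 21.08
True [-32.3 209.6] [1.38 1.25 0.97] 21.32
[-32.6 208.6] [ 0.31  1.33 -0.01] 21.42
```

View pics/z11.png

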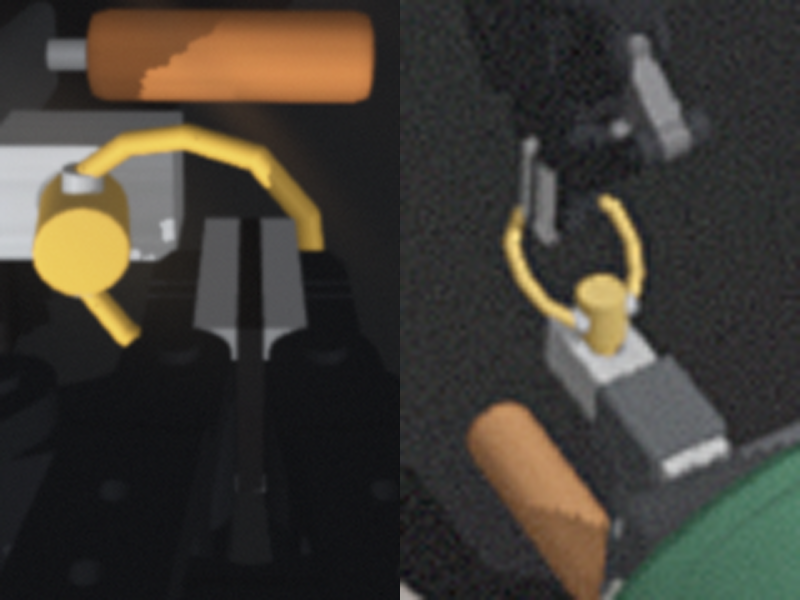

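```bash
python3 - <<'E'
from ins import *
for x,z in [(-15,220),(22,230)]:
    env.move_straight(Q(x/1e3,(z+73)/1e3),vel=0.08); print(*st())
pics('12a')
env.move_straight(Q(.022,.226+.073),vel=0.08)
r=env.move_straight(Q(-.012,.226+.073),vel=0.06,contact_N=7); print(r,*st())
if not r: r=env.move_straight(Q(-.032,.226+.073),vel=0.05,contact_N=7); print(r,*st())
pics('12')
E
```

```text
[-13.8 220.3] [-0.2   1.66  0.11] 21.93
[ 21.8 229.9] [ 0.35  0.1  -0.88] 22.55
False [-12.  226.3] [0.44 0.03 2.16] 23.62
False [-33.4 226.5] [-0.46 -1.37  4.59] 24.17
```

View pics/z12.png

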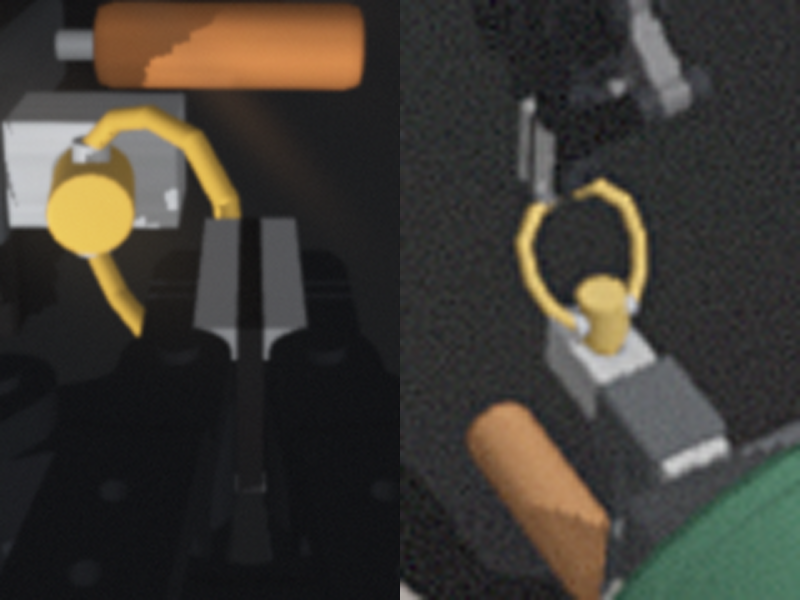

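View pics/z12a.png

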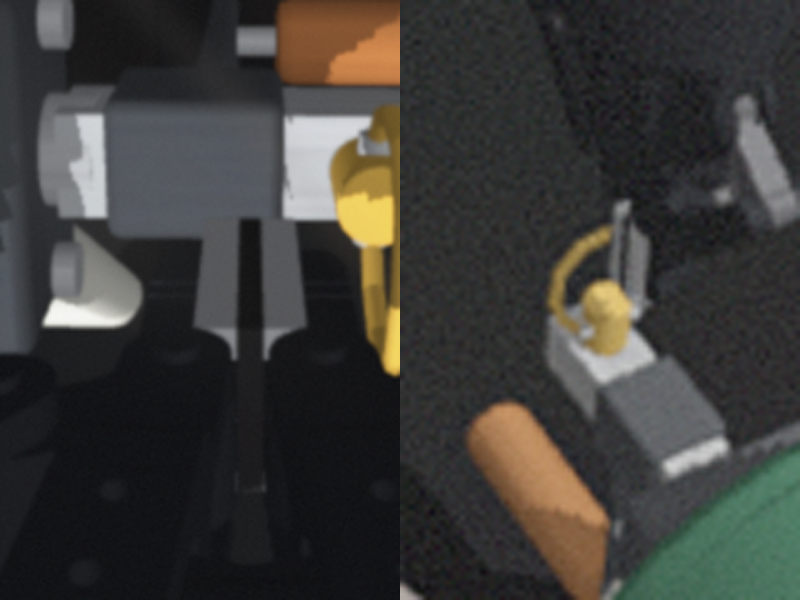

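```bash
python3 - <<'E'
from ins import *
L=43.5
for th in [52,65,78,90,100,110]:
    a=np.radians(th); z=191+L*np.cos(a)+2; x=-L*np.sin(min(a,np.pi/2))-3
    r=env.move_straight(Q(x/1e3,(z+73)/1e3),vel=0.05,contact_N=7); print(th,r,*st())
    if r: break
pics('13')
E
```

```text
52 False [-37.7 219.8] [ 0.47 -2.05  2.77] 24.58
65 False [-42.  210.6] [-0.44 -0.68  0.85] 24.93
78 False [-45.4 201.4] [0.34 0.65 1.17] 25.28
90 False [-46.5 192.5] [-0.27  0.43 -0.03] 25.62
100 False [-46.5 184.9] [ 0.49 -0.56  0.08] 25.92
110 False [-46.5 177.7] [ 0.65  0.21 -0.81] 26.22
```

View pics/z13.png

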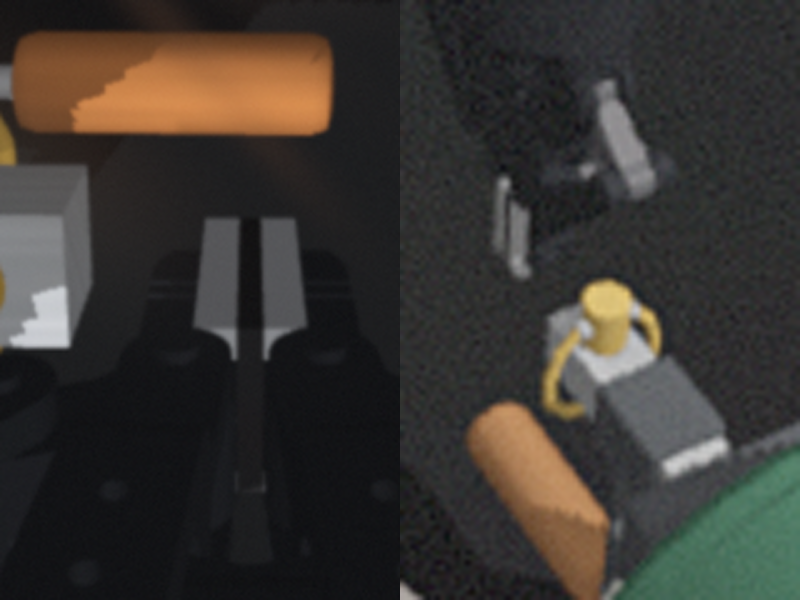

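The ring has snapped shut and hangs below the axle. I'll retreat upward and outward, then check before handing in.

```bash
python3 - <<'E'
from ins import *
env.move_straight(Q(-.0465,.33),vel=0.15)
env.move_straight(Q(-.03,.36,-.06),vel=0.15)
env.pause(0.3)
pics('14')
a=cv2.imread('pics/w14.png');s=cv2.imread('pics/s14.png')
cv2.imwrite('pics/f14.png',np.hstack([cv2.resize(a,(400,300)),cv2.resize(s[230:320,340:460],(400,300),interpolation=cv2.INTER_CUBIC)]))
zs=lambda q:np.round((q-[340,230])*[400/120,300/90])
for th in (150,165,180):
    r=np.radians(th);print(th,[zs(proj('scene',Q(-.0435*np.sin(r),.191+.0435*np.cos(r),sg))) for sg in (.009,0,-.009)])
print('head top',zs(proj('scene',Q(0,.201))))
print(read_wrist_force(),read_clock())
E
```

```text
150 [array([ 97., 167.]), array([112., 161.]), array([127., 154.])]
165 [array([107., 186.]), array([122., 180.]), array([137., 174.])]
180 [array([119., 203.]), array([134., 197.]), array([149., 190.])]
head top [140. 127.]
[ 0.16391442  0.44794082 -0.81710762] 28.0
```

View pics/f14.png

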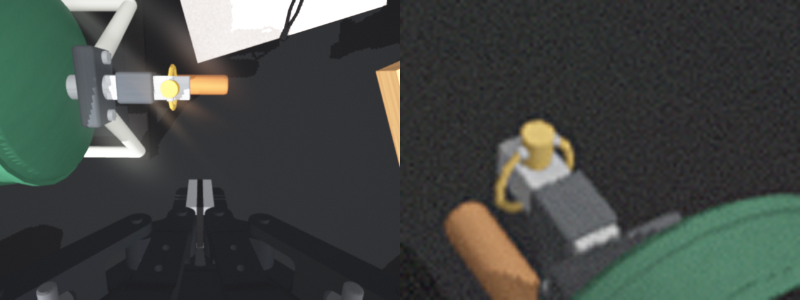

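View pics/s14.png

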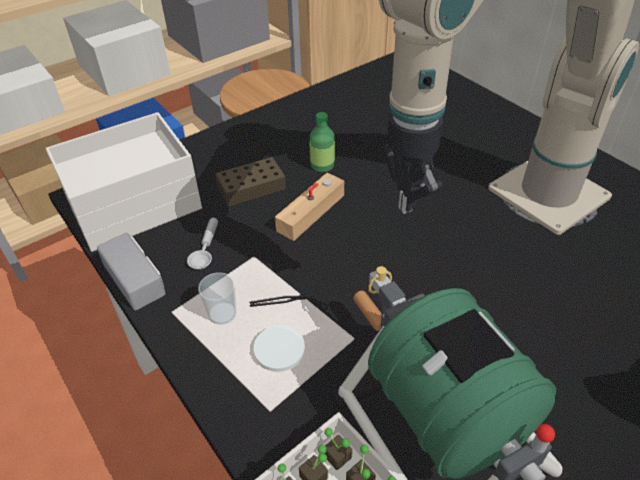

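```bash
python3 - <<'E'
from ins import *
env.move_straight(Q(0,.36),vel=0.15)
env.move_straight(Q(0,.284),vel=0.12); env.pause(.1)
r=env.move_straight(Q(0,.270),vel=0.02,contact_N=4); print(r,*st())
env.move_straight(Q(0,.33),vel=0.12)
env.move_straight(Q(-.03,.36,-.06),vel=0.15); env.pause(.3)
pics('15'); s=cv2.imread('pics/s15.png')
a=cv2.imread('pics/w15.png')
cv2.imwrite('pics/f15.png',np.hstack([cv2.resize(a[80:200,200:360],(400,300),interpolation=cv2.INTER_CUBIC),cv2.resize(s[230:320,340:460],(400,300),interpolation=cv2.INTER_CUBIC)]))
print(read_clock(),read_wrist_force())
E
```

```text
True [  0.  200.6] [-0.26 -0.36  5.29] 30.02
31.6917 [0.28666414 0.26526667 0.34249219]
```

View pics/f15.png

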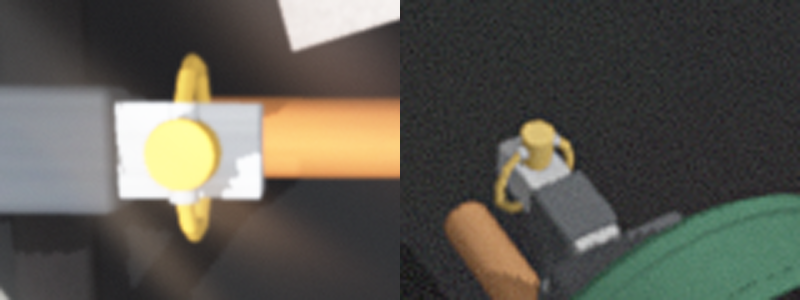

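Head top at 200.6 mm (home is 201), and the ring hangs straight down. Handing in.

```bash
python3 -c "
from rig import env
env.finish_job()"
```

```text
the job is handed in; nothing more can be done
```

The crank is pinned and the ring is locked. I handed the job in at about 32 s of the 67 s allowed.

- **Pin:** I took the linchpin from the block. A gentle push on the ring had first shown which side it swings to. The pin found the hole on the first gentle probe and went home with about 7 N of contact.
- **Ring, first try:** The bar slid onto the side of the fingertip, so the finger pulled the ring outward instead of down. The steps stopped at the 6 N limit, with steady readings up to about 3.5 N, and the pin leaned a little in its hole. I backed off and let the ring spring open again.
- **Ring, second try:** I pushed the bar from above along its arc, with at most 4.6 N read, and it snapped shut.
- **Last checks:** A light tap put the head's top at 200.6 mm, where 201 mm is home. The last pictures show the pin upright with its ring hanging straight down round the axle. The scene picture taken just before the tap shows the other things where they were. The robot was clear of everything.
- **Not checked:** I judged the ring's locked angle only from the camera, where its lowest point was within about 1–2 pixels of where a locked ring should be. The peak forces are the values I read at each stop, not a continuous record.

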